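# Walk a seized crosshead along its guide rods with mallet taps

## Robot

A 6-joint arm with a two-finger parallel gripper is mounted at the origin on a cart in front of the work surface, level with it; the furniture and walls round the work are solid. World frame = base frame: x ahead of the robot, y to its left, z up, the work surface at z = 0. Lengths are in m, angles in rad, forces in N, time in s.
With the tool pointing down it reaches from about 0.25 to 0.775 m from the base axis. Payload 4 kg.
Tool frame: the origin (TCP) lies on the centre line of the jaws, within the pads' length; the fingertips stand 14 mm ahead of it and the grasp point (between the pads) lies 5 mm behind it (robot.tcp_to_tips is the distance from the TCP to the fingertips, in m); z points along the fingers, y is the line along which they close (so a half turn about z gives the same grasp; the last joint's range is limited). The gripper opens to 94 mm and grips with 3 to 60 N. Pads are 16 mm wide; open, the fingers measure 119 mm over their backs; the gripper's body (75 mm by 177 mm) begins 78 mm behind the grasp point.
Start: joints at [-1.413, 0.087, 1.371, -0, 1.684, -0.103], TCP at [0.142, -0.531, 0.22] pointing down, gripper open.
Joint ranges: [-3.1, 3.1], [-0.76, 2.03], [0.27, 2.55], [-1.08, 4.22], [0.17, 2.65], [-2.57, 2.57]. Speed limits (rad/s): [2.79, 2.79, 3.14, 3.14, 3.14, 3.14].

## Interface

Orientations are given as [roll, pitch, yaw] about the fixed x, y, z axes, in that order (R = Rz(yaw) Ry(pitch) Rx(roll)).
In Python, from bench import robot gives the robot as it stands.
- The arm moves only by the tool carry_out, never from a script. Its argument "increments" is a list of rows, each a list of 3 entries, a list of its own where there are three numbers: the closure in counts, from 0 (fully open) to 255 (shut), then the shift along the tool's x, y, z in mm, then the turn about the tool's z in degrees. In form: [[fingers, [dx, dy, dz], twist], ...]. A call has 1 to 8 rows; each row shifts and turns the commanded pose from where the row before left it, along the tool's axes as they then stand; what a row does not reach is not made up. A row lasts 1/10 s, in which the tool goes at most 50 mm and 8.59 degrees, less where a joint would pass 70% of its speed; a pose out of reach is approached as far as the arm can. A call with a gripper value outside its range is refused whole. The fingers move at their own pace and stop on an object; the grip force is fixed at half the most. Time passes only in rows, so rows that do not move let the fingers close. It gives the time, the measured TCP pose, the force, the opening and the grip force at its end, in the units of the state.
- robot.get_obs(): the state, without advancing time (a new reading comes with each control period).
- robot.snapshot(name): name is "side" or "top" or "wrist"; returns the picture (384x512x3 uint8, blue, green, red); there is no depth.
- robot.get_calibration(name): a dict with "vfov" (degrees; the focal length in pixels is half the picture's height over the tangent of half this angle, whatever the lens; pixels are square), "cx", "cy" (the principal point, pixels), "k1" (the pictures are not rectified: a ray, as slopes to the right and down, at radius r is drawn at 1 + k1 r^2 times it, then the intrinsics apply), "T" (4x4, takes a point from camera to world coordinates). Camera axes: x right, y down, z forward; pixel columns grow to the right and rows downward; lengths in m; the calibration is good to about 2 mm. A picture is of the moment at which its call begins: read the wrist's pose just before it. get_calibration takes no time and is no camera call; for the wrist camera it gives the pose at the moment of the call.
- robot.close_job(): hands the job in; it is judged then, once.
The state is a dict: "time": time; "joint_positions": joint angles; "qvel": joint speeds; "joint_torque": joint torques, N m; "tool_pos": TCP position; "ee_rot": TCP orientation; "wrist_force": force on the tool from outside, world axes, zero at the start; "wrist_torque": the same for the moment, N m; "width": finger opening in m; "finger_force": force on a finger pad.
Only numpy, scipy, OpenCV 4.12 (cv2) and the standard library are available. Lean on these libraries where they do the work, as an engineer would, in place of code of your own. Each camera call takes 0.05 s, during which the arm holds its last target. There are 200 camera calls.

## Task

The wooden crosshead of the small press is seized on the rusty front ends of its two guide rods. Pick up the mallet and, with light taps on the two red buttons in turn (one end, then the other, easing off as soon as it binds), walk the crosshead away from the robot until both brass bearings are well clear of the brown rust and it stands square to the rods again. Then lay the mallet flat on the bench and let go; use only the mallet on the crosshead, never hard blows, and leave the other things alone.

Things in the scene. Friction and masses are not known exactly. Their poses are not given: they have to be found in the camera images.
- mallet: Loose wooden mallet, 0.42 kg, lying flat. Origin: centre of the underside of its 298x105x68 mm outline; z up. Head: x -149 to -87, y -52 to 52, z 0 to 68 mm; its striking faces (62x68) look along +y and -y. Handle: x -88 to 149, 28 wide (y), z 24 to 44 mm; grip it firmly near the head (x about -64), where it balances. At the start yaw 1.22 to 1.92 rad: handle to the left (+y).
- press: Press fixed to the bench: wooden base 170x250x10 mm; two 12 mm rods along its x at y +-60, axes 26 mm over the bench. Origin: centre of the underside, z up; the crosshead must travel to +x, away from the robot (yaw within 0.2 rad). Front grey brackets x -80 to -66, 36 mm high. Brown rust on the rods ends at x -50 mm. Dark end collars at x 12 to 22, dark rear jaw x 41 to 63 mm, 72 mm high.
- crosshead: Pale wooden bar 230 mm long, 26 thick, 38 to 100 mm over the bench, across both rods. Origin on the left rod's axis, x the press's x when square. About 7.5 N on one button moves that end, the other bearing stays as pivot, until it binds askew, anywhere from 0.003 to 0.027 rad (free play 0.03 in all, off-centre by chance: feel it); then force climbs 5 N within about 1 mm. Over 13 N would split it.
- left_button (a point): Centre of the front face of the left (+y) red button on the crosshead: a disc 30 mm across, 7 mm proud of the bar's front, 84 mm over the bench, 85 mm left of the bar's middle. Tap it along the press's +x.
- right_button (a point): The same on the right (-y) side, 85 mm to the right of the bar's middle.
- left_bearing (a joint): Travel of the left brass bearing (30 mm long, centred at press x -45 mm at travel 0) along its rod in m: starts at 0 to 0.002; past 0.010 it is clear of the rust; 0.040 is the end. Bound or pushed straight, both need 18 N. It stays where left.
- right_bearing (a joint): The same for the right bearing. The two differ by 120 mm times the skew; 0 when square.
- nail_jar: Bystander: pale jar with ochre lid, 63 mm across, 76 mm high; origin under its centre.
- turned_bowl: Bystander: small brown wooden bowl, 69 mm across, 35 mm high; origin under its centre.
- oil_can: Bystander: green oil can with a spout, 65 mm across, 126 mm high; origin under its centre.
- sanding_block: Bystander: brown block 59x99x33 mm; origin under its centre.

How it is judged:
By the outcome, as a careful person would: the job done as asked, in the order asked, and still so for the second after the job is handed in, with the robot touching nothing.
It also fails if it takes over 72 s, if anything falls off the work surface, if the arm or the gripper's body presses on something with over 40 N, if the wrist force passes 120 N, or if a joint passes its speed limit or range.

## Working session

There is one attempt and no reset: what is moved stays moved. The work goes in short steps, Python scripts to look and compute and a tool call to move; the robot and the scene stay as the last step left them, time stands still between calls to the robot, and variables do not carry over. Pictures are saved under pics/ and viewed, at most 10 in all, crops included, and the job is handed in when it is done.

Besides the shell and the picture viewer there is one more tool, called after "Request:" by a JSON object that holds its "name" and its "arguments", one argument or row to a line. carry_out: Moves the arm, as the interface text tells. Its arguments: {"type":"object","properties":{"increments":{"type":"array","items":{"type":"array"}}},"required":["increments"]}

```bash
ls; mkdir -p pics; cat > h.py <<'E'
import numpy as np,cv2
from bench import robot
def ray(c,u,v):
    f=192/np.tan(np.radians(c['vfov'])/2)
    K=np.array([[f,0,c['cx']],[0,f,c['cy']],[0,0,1.]])
    d=cv2.undistortPoints(np.array([[[u,v]]],float),K,np.array([c['k1'],0,0,0.]))[0,0]
    T=np.array(c['T']);return T[:3,3],T[:3,:3]@np.array([d[0],d[1],1])
def onz(c,u,v,z):
    o,d=ray(c,u,v);return o+d*(z-o[2])/d[2]
E
python3 - <<'E'
from h import *
for n in("top","side"):
    c=robot.get_calibration(n);im=robot.snapshot(n);cv2.imwrite(f"pics/{n}0.png",im);print(n,{k:np.round(v,3).tolist() for k,v in c.items()})
print(robot.get_obs())
E
```

```text
pics
top {'vfov': 47.003, 'cx': 248.989, 'cy': 197.225, 'k1': 0.036, 'T': [[-0.01, -0.989, 0.148, 0.261], [-1.0, 0.011, 0.005, -0.062], [-0.007, -0.148, -0.989, 1.621], [0.0, 0.0, 0.0, 1.0]]}
side {'vfov': 48.278, 'cx': 254.613, 'cy': 194.113, 'k1': -0.126, 'T': [[0.845, -0.212, 0.491, -0.343], [-0.535, -0.345, 0.771, -1.325], [0.006, -0.914, -0.405, 0.748], [0.0, 0.0, 0.0, 1.0]]}
{'time': 0.1, 'joint_positions': array([-1.41307120e+00,  8.79112715e-02,  1.37211691e+00, -8.25674828e-06,
        1.68360468e+00, -1.03079643e-01]), 'qvel': array([ 0.00238365, -0.00228044, -0.00493814, -0.000838  ,  0.00035467,
       -0.00012531]), 'joint_torque': array([ 1.75449222e-03, -3.41254306e+01, -3.03300977e+01,  7.18504982e-02,
        3.04224459e-02, -1.02576623e-04]), 'tool_pos': array([ 0.14175073, -0.53092832,  0.21839771]), 'ee_rot': array([-3.13956243e+00, -2.01769030e-04,  2.60803645e-01]), 'wrist_force': array([-0.20580004,  0.41760102, -0.14843692]), 'wrist_torque': array([-0.00469552, -0.02832657,  0.03768444]), 'finger_force': 0.0, 'width': 0.093956356421622}
```

View pics/top0.png

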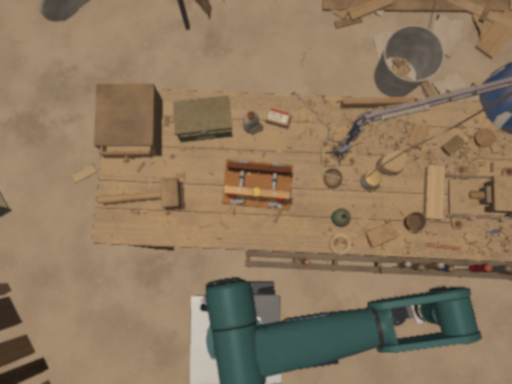

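View pics/side0.png

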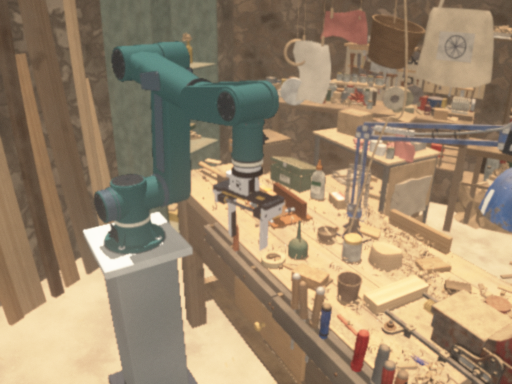

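The top view shows the press at about (258,185). The mallet head is at (172,192) with its handle running left to (97,199). The oil can is at (341,216), the bowl at (332,178) and the jar at (371,180). Next I'll measure these and zoom in.

```bash
python3 - <<'E'
from h import *
c=robot.get_calibration("top");im=cv2.imread("pics/top0.png")
cr=im[130:260,80:400];cv2.imwrite("pics/crop0.png",cv2.resize(cr,(800,325),interpolation=cv2.INTER_CUBIC))
for n,u,v,z in[("head",172,192,.068),("hend",97,199,.034),("press",258,185,.05),("oil",341,216,.06),("bowl",332,178,.03),("jar",371,180,.06)]:print(n,onz(c,u,v,z).round(3))
w=robot.get_calibration("wrist");print({k:np.round(v,3).tolist() for k,v in w.items()})
E
```

```text
head [0.515 0.22  0.068]
hend [0.498 0.497 0.034]
press [ 0.541 -0.087  0.05 ]
oil [ 0.424 -0.379  0.06 ]
bowl [ 0.567 -0.358  0.03 ]
jar [ 0.553 -0.491  0.06 ]
{'vfov': 65.937, 'cx': 256.349, 'cy': 195.916, 'k1': -0.078, 'T': [[0.257, -0.928, -0.271, 0.221], [-0.966, -0.247, -0.07, -0.51], [-0.003, 0.28, -0.96, 0.383], [0.0, 0.0, 0.0, 1.0]]}
```

View pics/crop0.png

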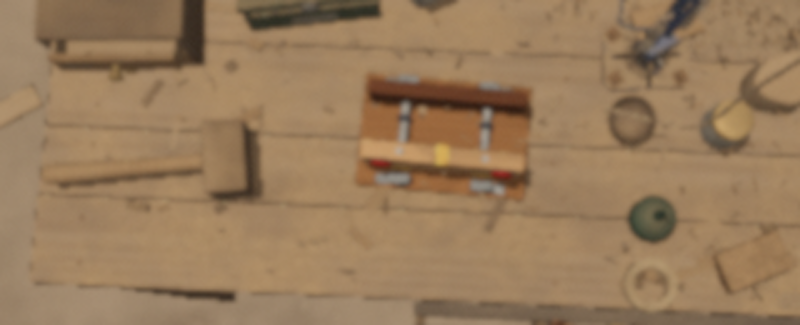

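The crop shows the mallet head at (225,157), with its handle running left to (45,175). The press bar goes from (360,148) to (525,163), so its yaw is about -0.09. Its front is at the bottom of the crop and the red buttons are visible. Next I'll plan a move to get a wrist view of the press.

```bash
cat > plan.py <<'E'
import sys;from h import *
from scipy.spatial.transform import Rotation as R
# usage: plan x y z yaw n  -> rows in tool axes (mm, deg), tool assumed pointing down
x,y,z,yw,n=map(float,sys.argv[1:6]);n=int(n)
o=robot.get_obs();p=np.array(o['tool_pos']);y0=o['ee_rot'][2]
d=(np.array([x,y,z])-p)/n*1000;dy=(yw-y0)/n
for i in range(n):
    a=y0+i*dy;c,s=np.cos(a),np.sin(a)
    print([round(c*d[0]+s*d[1],1),round(s*d[0]-c*d[1],1),round(-d[2],1)],round(-np.degrees(dy),2))
E
python3 plan.py .5 -.12 .25 1.52 13
```

```text
[np.float64(34.8), np.float64(-23.4), np.float64(-2.4)] -5.55
[np.float64(36.9), np.float64(-20.0), np.float64(-2.4)] -5.55
[np.float64(38.6), np.float64(-16.3), np.float64(-2.4)] -5.55
[np.float64(40.0), np.float64(-12.5), np.float64(-2.4)] -5.55
[np.float64(41.1), np.float64(-8.6), np.float64(-2.4)] -5.55
[np.float64(41.7), np.float64(-4.5), np.float64(-2.4)] -5.55
[np.float64(41.9), np.float64(-0.5), np.float64(-2.4)] -5.55
[np.float64(41.8), np.float64(3.6), np.float64(-2.4)] -5.55
[np.float64(41.2), np.float64(7.6), np.float64(-2.4)] -5.55
[np.float64(40.3), np.float64(11.5), np.float64(-2.4)] -5.55
[np.float64(39.0), np.float64(15.4), np.float64(-2.4)] -5.55
[np.float64(37.3), np.float64(19.1), np.float64(-2.4)] -5.55
[np.float64(35.3), np.float64(22.6), np.float64(-2.4)] -5.55
```

Request:
{"name": "carry_out", "arguments": {
  "increments": [
    [0,[35,-23,-2],-5.5],
    [0,[37,-20,-2],-5.5],
    [0,[39,-16,-2],-5.5],
    [0,[40,-12,-2],-5.5],
    [0,[41,-9,-2],-5.5],
    [0,[42,-5,-2],-5.5],
    [0,[42,0,-2],-5.5],
    [0,[42,4,-2],-5.5]
  ]
}}

```text
time: 0.9
tool_pos: [0.3653, -0.2779, 0.2352]
ee_rot: [-3.141, -0.0, 1.032]
wrist_force: [-0.0, -0.6, 0.4]
width: 0.094
finger_force: 0.0
```

Request:
{"name": "carry_out", "arguments": {
  "increments": [
    [0,[41,8,-2],-5.5],
    [0,[40,11,-2],-5.5],
    [0,[39,15,-2],-5.5],
    [0,[37,19,-2],-5.5],
    [0,[35,23,-2],-5.5],
    [0,[0,0,0],0],
    [0,[0,0,0],0],
    [0,[0,0,0],0]
  ]
}}

```text
time: 1.7
tool_pos: [0.5026, -0.1244, 0.245]
ee_rot: [-3.14, 0.0, 1.507]
wrist_force: [0.7, 0.2, -0.5]
width: 0.094
finger_force: 0.0
```

```bash
python3 - <<'E'
from h import *
import pickle
o=robot.get_obs();c=robot.get_calibration("wrist");im=robot.snapshot("wrist");cv2.imwrite("pics/w1.png",im);pickle.dump(c,open("w1.pkl","wb"))
print(o['time'],o['tool_pos'],o['ee_rot'],np.round(c['T'],3))
E
```

```text
1.7 [ 0.50255538 -0.12438112  0.24504901] [-3.14046448e+00  3.63120575e-04  1.50728074e+00] [[ 0.998 -0.061 -0.02   0.508]
 [-0.064 -0.958 -0.279 -0.043]
 [-0.002  0.279 -0.96   0.41 ]
 [ 0.     0.     0.     1.   ]]
```

View pics/w1.png

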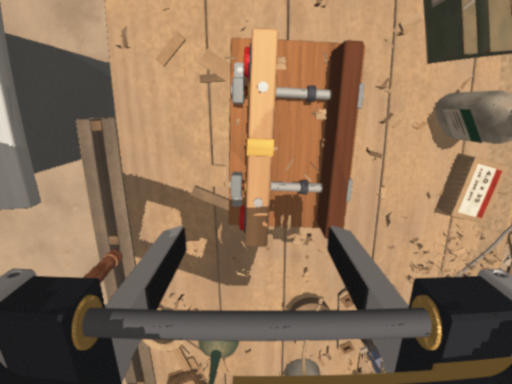

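This wrist view shows the bar top with its front edge running from (253,30) to (246,245). The red buttons are at (247,62) and (242,217), the collars at (311,93) and (305,187), and the jaw is on the right.

```bash
python3 - <<'E'
from h import *
import pickle
c=pickle.load(open("w1.pkl","rb"));im=cv2.imread("pics/w1.png")
hsv=cv2.cvtColor(im,cv2.COLOR_BGR2HSV)
# jaw mask (dark red brown) and bar row edges
print(im[100,262],im[100,290],im[100,350],im[60,247])
b=im.astype(int)
red=((b[...,2]>130)&(b[...,1]<60)&(b[...,0]<60)).astype(np.uint8)
n,l,s,ce=cv2.connectedComponentsWithStats(red)
print([(s[i].tolist(),ce[i].round(1).tolist()) for i in range(1,n) if s[i,4]>15])
F=[];B=[]
for v in list(range(40,50))+list(range(110,135,3))+list(range(165,185,3))+list(range(235,241,2)):
    g=b[v,:,1].astype(float);d=np.diff(g)
    uf=240+np.argmax(d[240:262])+.5;ub=262+np.argmin(d[262:285])+.5
    F.append(onz(c,uf,v,.1)[:2]);B.append(onz(c,ub,v,.1)[:2])
for P in(F,B):
    P=np.array(P);k=np.polyfit(P[:,1],P[:,0],1);r=P[:,0]-np.polyval(k,P[:,1]);m=abs(r)<.004
    k=np.polyfit(P[m,1],P[m,0],1);print("line x=k y+c",k,m.sum(),len(m),r[m].std())
for n_,u,v,z in[("FL",253,30,.1),("FR",246,245,.1),("RL",277,31,.1),("RR",267,245,.1),("colL",311,93,.032),("colR",305,187,.032),("jawL",363,42,.072),("jawR",345,232,.072),("screwL",262.5,87,.1),("screwR",258,202,.1)]:print(n_,onz(c,u,v,z).round(4))
E
```

```text
[129 190 241] [ 44  72 111] [ 46  68 118] [ 65  70 232]
[([244, 48, 6, 26, 79], [246.2, 60.3]), ([479, 171, 21, 45, 122], [489.4, 192.5])]
line x=k y+c [0.10350681 0.50454589] 29 29 0.0006088487589188164
line x=k y+c [0.08650599 0.52865472] 27 29 0.001613125853629791
FL [0.509  0.0324 0.1   ]
FR [ 0.4859 -0.1908  0.1   ]
RL [0.5319 0.0301 0.1   ]
RR [ 0.5099 -0.1923  0.1   ]
colL [ 0.5751 -0.0265  0.032 ]
colR [ 0.565  -0.1446  0.032 ]
jawL [0.6249 0.0215 0.072 ]
jawR [ 0.6078 -0.1947  0.072 ]
screwL [ 0.5149 -0.0209  0.1   ]
screwR [ 0.5029 -0.14    0.1   ]
```

```bash
sed -i 's/print(\[round.*/print([float(round(v,1)) for v in (c*d[0]+s*d[1],s*d[0]-c*d[1],-d[2])],round(-np.degrees(dy),2))/' plan.py; python3 plan.py .51 .25 .22 1.62 8
```

```text
[46.8, -2.1, 3.2] -0.81
[46.8, -1.4, 3.2] -0.81
[46.8, -0.7, 3.2] -0.81
[46.8, -0.1, 3.2] -0.81
[46.8, 0.6, 3.2] -0.81
[46.8, 1.3, 3.2] -0.81
[46.8, 1.9, 3.2] -0.81
[46.8, 2.6, 3.2] -0.81
```

Request:
{"name": "carry_out", "arguments": {
  "increments": [
    [0,[47,-2,3],-0.8],
    [0,[47,-1.5,3],-0.8],
    [0,[47,-1,3],-0.8],
    [0,[47,0,3],-0.8],
    [0,[47,0.5,3],-0.8],
    [0,[47,1,3],-0.8],
    [0,[47,2,3],-0.8],
    [0,[46,2.5,3],-0.8]
  ]
}}

```text
time: 2.55
tool_pos: [0.5098, 0.2517, 0.2216]
ee_rot: [3.141, 0.0, 1.618]
wrist_force: [-0.1, -1.1, 0.9]
width: 0.094
finger_force: 0.0
```

Request:
{"name": "carry_out", "arguments": {
  "increments": [
    [0,[0,0,0],0],
    [0,[0,0,0],0],
    [0,[0,0,0],0]
  ]
}}

```text
time: 2.85
tool_pos: [0.5101, 0.2495, 0.2217]
ee_rot: [3.141, 0.001, 1.618]
wrist_force: [-0.1, -0.3, 0.2]
width: 0.0943
finger_force: 0.0
```

```bash
python3 - <<'E'
from h import *
import pickle
o=robot.get_obs();c=robot.get_calibration("wrist");im=robot.snapshot("wrist");cv2.imwrite("pics/w2.png",im);pickle.dump(c,open("w2.pkl","wb"))
print(o['time'],o['tool_pos'],o['ee_rot'])
E
```

```text
2.85 [0.510086   0.24953205 0.22166057] [3.14130307e+00 7.74557700e-04 1.61784587e+00]
```

View pics/w2.png

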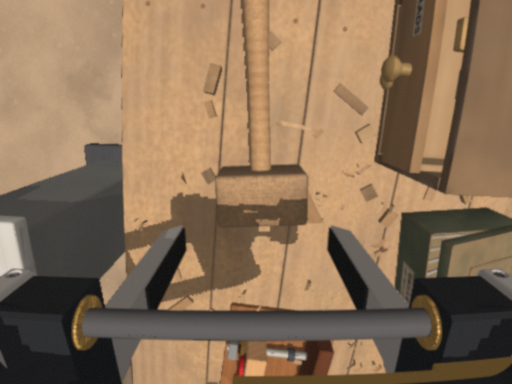

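The handle runs from (256,0) to (260,170), the head spans (217–307, 166–227) and the handle meets the head at about (260,170).

```bash
python3 - <<'E'
from h import *
import pickle
c=pickle.load(open("w2.pkl","rb"));im=cv2.imread("pics/w2.png");b=im.astype(int)
L=[]
for v in range(20,160,10):
    d=np.diff(cv2.GaussianBlur(im[v:v+5],(5,5),0)[2].astype(float).sum(1)); 
    uL=235+np.argmax(abs(d[235:254]))+.5;uR=260+np.argmax(abs(d[260:280]))+.5
    a,e=onz(c,uL,v+2,.036),onz(c,uR,v+2,.036);L.append([*(a+e)[:2]/2,np.linalg.norm(a-e)])
L=np.array(L);k=np.polyfit(L[:,1],L[:,0],1);print(L[:,2].round(3),k,(L[:,0]-np.polyval(k,L[:,1])).round(4))
print(b[150:232:3,240].sum(1).tolist())
print("yaw",np.pi/2-np.arctan(k[0]))
for n,u,v,z in[("junction",260,170,.044),("TL",216,180,.068),("TR",306,176,.068),("BL",218,226,.068),("BR",307,222,.068),("top edgez0 L",216,168,.0)]:print(n,onz(c,u,v,z).round(4))
E
```

```text
[0.03  0.031 0.024 0.027 0.028 0.028 0.026 0.027 0.026 0.025 0.027 0.027
 0.027 0.026] [-0.08087528  0.534784  ] [ 0.0003  0.0005 -0.0015  0.0009 -0.0006  0.0002 -0.0002  0.      0.0002
  0.0004 -0.0005  0.0002 -0.0001  0.0001]
[450, 463, 452, 449, 434, 347, 177, 194, 212, 376, 438, 451, 461, 441, 432, 428, 435, 421, 255, 212, 206, 216, 221, 225, 212, 216, 237, 244]
yaw 1.651495966034676
junction [0.5134 0.2632 0.044 ]
TL [0.465  0.2545 0.068 ]
TR [0.5639 0.2637 0.068 ]
BL [0.4677 0.2001 0.068 ]
BR [0.5701 0.2097 0.068 ]
top edgez0 L [0.456  0.2546 0.    ]
```

```bash
python3 plan.py .512 .28 .029 1.651 6
```

```text
[5.1, 0.5, 32.1] -0.32
[5.1, 0.6, 32.1] -0.32
[5.1, 0.6, 32.1] -0.32
[5.1, 0.6, 32.1] -0.32
[5.1, 0.7, 32.1] -0.32
[5.1, 0.7, 32.1] -0.32
```

Request:
{"name": "carry_out", "arguments": {
  "increments": [
    [0,[15,1.5,30],-0.9],
    [0,[15.5,2,35],-1],
    [0,[0,0,35],0],
    [0,[0,0,35],0],
    [0,[0,0,30],0],
    [0,[0,0,20],0],
    [0,[0,0,8],0],
    [0,[0,0,0],0]
  ]
}}

```text
time: 3.7
tool_pos: [0.5112, 0.2804, 0.0276]
ee_rot: [-3.14, 0.001, 1.651]
wrist_force: [0.4, -0.1, 0.2]
width: 0.0944
finger_force: 0.0
```

Request:
{"name": "carry_out", "arguments": {
  "increments": [
    [255,[0,0,0],0],
    [255,[0,0,0],0],
    [255,[0,0,0],0],
    [255,[0,0,0],0],
    [255,[0,0,0],0],
    [255,[0,0,0],0],
    [255,[0,0,0],0],
    [255,[0,0,0],0]
  ]
}}

```text
time: 4.5
tool_pos: [0.5114, 0.2821, 0.0284]
ee_rot: [-3.141, 0.0, 1.654]
wrist_force: [0.1, -0.9, -0.9]
width: 0.0331
finger_force: 0.0
```

Request:
{"name": "carry_out", "arguments": {
  "increments": [
    [255,[0,0,0],0],
    [255,[0,0,0],0],
    [255,[0,0,0],0],
    [255,[0,0,-5],0],
    [255,[0,0,-15],0],
    [255,[0,0,-20],0],
    [255,[0,0,-11],0],
    [255,[0,0,0],0]
  ]
}}

```text
time: 5.3
tool_pos: [0.513, 0.2827, 0.0824]
ee_rot: [3.137, -0.002, 1.654]
wrist_force: [0.5, 0.4, -3.9]
width: 0.0233
finger_force: 30.0
```

```bash
python3 plan.py .41 .25 .080 1.486 4; echo; python3 plan.py .41 .05 .080 1.486 5
```

```text
[-6.0, -26.3, 0.6] 2.4
[-7.1, -26.1, 0.6] 2.4
[-8.2, -25.7, 0.6] 2.4
[-9.3, -25.4, 0.6] 2.4

[-44.7, -24.4, 0.5] 1.92
[-45.5, -22.9, 0.5] 1.92
[-46.2, -21.3, 0.5] 1.92
[-46.9, -19.8, 0.5] 1.92
[-47.5, -18.2, 0.5] 1.92
```

Request:
{"name": "carry_out", "arguments": {
  "increments": [
    [255,[-6,-26,1],2.4],
    [255,[-7,-26,0],2.4],
    [255,[-8,-26,1],2.4],
    [255,[-9,-25,0],2.4],
    [255,[-20,1.5,0],0],
    [255,[-40,3.5,0],0],
    [255,[-45,4,0],0],
    [255,[-45,4,0],0]
  ]
}}

```text
time: 6.1
tool_pos: [0.4083, 0.0981, 0.0769]
ee_rot: [-3.141, 0.0, 1.488]
wrist_force: [0.5, -0.1, -3.8]
width: 0.0232
finger_force: 30.0
```

Request:
{"name": "carry_out", "arguments": {
  "increments": [
    [255,[-35,3,0],0],
    [255,[-14,1,0],0],
    [255,[0,0,0],0],
    [255,[0,0,0],0],
    [255,[0,0,0],0]
  ]
}}

```text
time: 6.6
tool_pos: [0.4088, 0.0511, 0.0772]
ee_rot: [-3.141, -0.0, 1.487]
wrist_force: [0.5, -0.1, -3.0]
width: 0.0231
finger_force: 30.0
```

```bash
python3 - <<'E'
from h import *
import pickle
o=robot.get_obs();c=robot.get_calibration("wrist");im=robot.snapshot("wrist");cv2.imwrite("pics/w3.png",im);pickle.dump((c,o),open("w3.pkl","wb"))
print(o['time'],o['tool_pos'],o['ee_rot'],o['wrist_force'],o['wrist_torque'])
E
```

```text
6.6 [0.40884203 0.05109919 0.07719331] [-3.14097700e+00 -4.51240038e-04  1.48705732e+00] [ 0.54659943 -0.05236404 -2.97063705] [ 0.02579507 -0.11252674 -0.03156118]
```

View pics/w3.png

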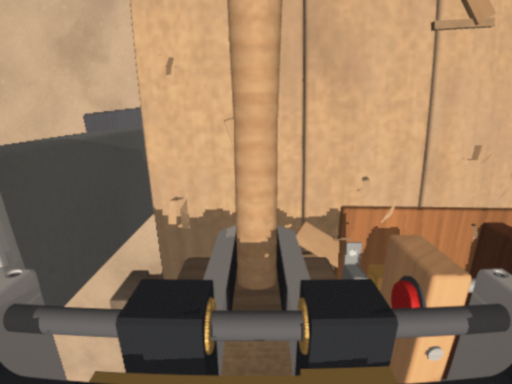

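The mallet sits straight in the jaws, and the left red button shows at (407,300), ahead of the head. I'll feel forward to it.

Request:
{"name": "carry_out", "arguments": {
  "increments": [
    [255,[-1.5,12,-1],0],
    [255,[0,12,0],0],
    [255,[0,6,0],0],
    [255,[0,2,0],0],
    [255,[0,1,0],0],
    [255,[0,1,0],0],
    [255,[0,0,0],0]
  ]
}}

```text
time: 7.35
tool_pos: [0.4427, 0.0459, 0.0784]
ee_rot: [-3.141, 0.0, 1.486]
wrist_force: [0.5, -0.4, -4.2]
width: 0.0231
finger_force: 30.0
```

```bash
cat > s.py <<'E'
from h import *
o=robot.get_obs();p=o['tool_pos'];ex=np.array([.9964,-.085]);ey=np.array([.085,.9964]);O=np.array([.4473,.0463]);f=o['wrist_force'][:2]
print("t",round(o['time'],2),"along %.2f lat %.2f z %.1f mm yaw %.4f F %.2f"%((p[:2]-O)@ex*1e3,(p[:2]-O)@ey*1e3,p[2]*1e3,o['ee_rot'][2],-f@ex),"tq",o['wrist_torque'].round(3))
E
python3 s.py; python3 -c "
from h import *
import pickle
c,o=pickle.load(open('w3.pkl','rb'));print(onz(c,403,299,.084))"
```

```text
t 7.35 along -4.56 lat -0.83 z 78.4 mm yaw 1.4860 F -0.54 tq [ 0.059 -0.108  0.062]
[0.4992137  0.01029115 0.084     ]
```

Request:
{"name": "carry_out", "arguments": {
  "increments": [
    [255,[0,1,0],0],
    [255,[0,1,0],0],
    [255,[0,1,0],0],
    [255,[0,0,0],0]
  ]
}}

```text
time: 7.75
tool_pos: [0.446, 0.0456, 0.0785]
ee_rot: [3.141, 0.0, 1.486]
wrist_force: [-0.7, 0.1, -3.9]
width: 0.0233
finger_force: 30.0
```

Request:
{"name": "carry_out", "arguments": {
  "increments": [
    [255,[0,1,0],0],
    [255,[0,1,0],0],
    [255,[0,0,0],0]
  ]
}}

```text
time: 8.05
tool_pos: [0.4479, 0.0454, 0.0785]
ee_rot: [-3.142, 0.0, 1.486]
wrist_force: [0.0, -0.0, -3.2]
width: 0.0237
finger_force: 30.0
```

```bash
python3 s.py
```

```text
t 8.05 along 0.69 lat -0.82 z 78.5 mm yaw 1.4860 F -0.00 tq [ 0.046 -0.064 -0.018]
```

Request:
{"name": "carry_out", "arguments": {
  "increments": [
    [255,[0,1,0],0],
    [255,[0,1,0],0],
    [255,[0,0,0],0]
  ]
}}

```text
time: 8.35
tool_pos: [0.4489, 0.0456, 0.0781]
ee_rot: [-3.139, -0.0, 1.486]
wrist_force: [-3.4, 1.7, -1.7]
width: 0.0233
finger_force: 30.0
```

Request:
{"name": "carry_out", "arguments": {
  "increments": [
    [255,[0,1,0],0],
    [255,[0,1,0],0]
  ]
}}

```text
time: 8.55
tool_pos: [0.4498, 0.0458, 0.0779]
ee_rot: [-3.136, -0.001, 1.486]
wrist_force: [-7.1, 2.9, -1.4]
width: 0.0234
finger_force: 30.0
```

Request:
{"name": "carry_out", "arguments": {
  "increments": [
    [255,[0,1,0],0]
  ]
}}

```text
time: 8.65
tool_pos: [0.4503, 0.0459, 0.0777]
ee_rot: [-3.135, -0.001, 1.486]
wrist_force: [-7.7, 3.0, -0.5]
width: 0.0232
finger_force: 30.0
```

Request:
{"name": "carry_out", "arguments": {
  "increments": [
    [255,[0,0.5,0],0]
  ]
}}

```text
time: 8.75
tool_pos: [0.4507, 0.0459, 0.0777]
ee_rot: [-3.135, -0.001, 1.486]
wrist_force: [-8.5, 3.4, 0.2]
width: 0.0232
finger_force: 30.0
```

```bash
python3 s.py
```

```text
t 8.75 along 3.45 lat -0.10 z 77.7 mm yaw 1.4859 F 8.77 tq [ 0.593  1.261 -0.262]
```

Request:
{"name": "carry_out", "arguments": {
  "increments": [
    [255,[0,0.5,0],0],
    [255,[0,0,0],0]
  ]
}}

```text
time: 8.95
tool_pos: [0.4512, 0.0459, 0.0777]
ee_rot: [-3.135, -0.001, 1.486]
wrist_force: [-8.9, 2.8, -0.3]
width: 0.0232
finger_force: 30.0
```

Request:
{"name": "carry_out", "arguments": {
  "increments": [
    [255,[0,0.5,0],0],
    [255,[0,0,0],0]
  ]
}}

```text
time: 9.15
tool_pos: [0.4517, 0.0459, 0.0777]
ee_rot: [-3.135, -0.001, 1.486]
wrist_force: [-7.8, 3.4, -1.1]
width: 0.0233
finger_force: 30.0
```

```bash
python3 s.py
```

```text
t 9.15 along 4.41 lat -0.00 z 77.7 mm yaw 1.4859 F 8.04 tq [ 0.508  1.24  -0.199]
```

Request:
{"name": "carry_out", "arguments": {
  "increments": [
    [255,[0,0.5,0],0],
    [255,[0,0.5,0],0]
  ]
}}

```text
time: 9.35
tool_pos: [0.4526, 0.0459, 0.0776]
ee_rot: [-3.135, -0.002, 1.486]
wrist_force: [-8.5, 4.7, 0.6]
width: 0.0228
finger_force: 30.0
```

Request:
{"name": "carry_out", "arguments": {
  "increments": [
    [255,[0,0.5,0],0],
    [255,[0,0,0],0]
  ]
}}

```text
time: 9.55
tool_pos: [0.4531, 0.0459, 0.0776]
ee_rot: [-3.135, -0.002, 1.486]
wrist_force: [-8.1, 4.0, -0.1]
width: 0.0231
finger_force: 30.0
```

```bash
python3 s.py
```

```text
t 9.55 along 5.80 lat 0.11 z 77.6 mm yaw 1.4859 F 8.42 tq [ 0.619  1.263 -0.257]
```

Request:
{"name": "carry_out", "arguments": {
  "increments": [
    [255,[0,0.5,0],0],
    [255,[0,0,0],0]
  ]
}}

```text
time: 9.75
tool_pos: [0.4535, 0.0459, 0.0776]
ee_rot: [-3.135, -0.002, 1.486]
wrist_force: [-8.1, 3.6, -0.2]
width: 0.0239
finger_force: 30.0
```

Request:
{"name": "carry_out", "arguments": {
  "increments": [
    [255,[0,0.5,0],0],
    [255,[0,0,0],0]
  ]
}}

```text
time: 9.95
tool_pos: [0.4538, 0.046, 0.0776]
ee_rot: [-3.134, -0.002, 1.486]
wrist_force: [-8.2, 4.7, -0.3]
width: 0.0231
finger_force: 30.0
```

```bash
python3 s.py
```

```text
t 9.95 along 6.51 lat 0.22 z 77.6 mm yaw 1.4860 F 8.60 tq [ 0.684  1.343 -0.236]
```

Request:
{"name": "carry_out", "arguments": {
  "increments": [
    [255,[0,-14,0],0],
    [255,[-30,-4,0],0],
    [255,[-45,0,0],0],
    [255,[-45,0,0],0],
    [255,[-35,0,0],0],
    [255,[-15,0,0],0],
    [255,[0,3,0],0],
    [255,[0,0,0],0]
  ]
}}

```text
time: 10.75
tool_pos: [0.4282, -0.1238, 0.0787]
ee_rot: [3.14, 0.0, 1.485]
wrist_force: [-0.7, 0.5, -3.5]
width: 0.0235
finger_force: 30.0
```

```bash
python3 s.py; python3 - <<'E'
from h import *
im=robot.snapshot("top");cv2.imwrite("pics/t2.png",cv2.resize(im[140:230,180:330],(750,450),interpolation=cv2.INTER_CUBIC))
E
```

```text
t 10.75 along -4.57 lat -171.09 z 78.7 mm yaw 1.4851 F 0.75 tq [ 0.038 -0.052 -0.003]
```

View pics/t2.png

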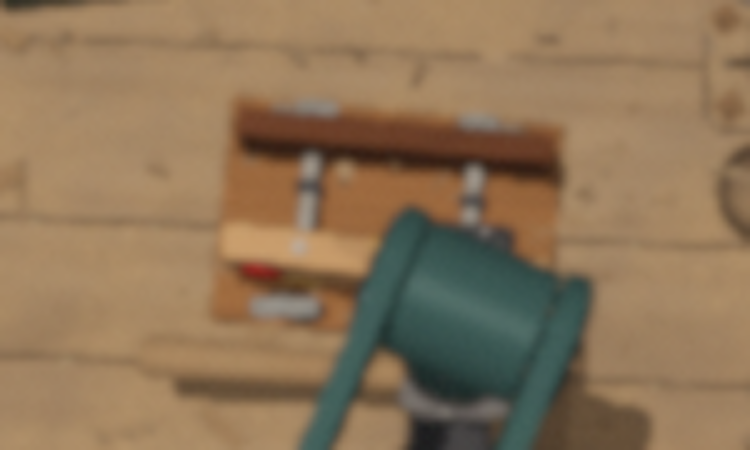

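The handle runs in front of the bar, well clear of it, and the left red button shows at (258,271). Now the right side.

Request:
{"name": "carry_out", "arguments": {
  "increments": [
    [255,[0,1,0],0],
    [255,[0,1,0],0],
    [255,[0,1,0],0],
    [255,[0,1,0],0],
    [255,[0,1,0],0],
    [255,[0,0,0],0]
  ]
}}

```text
time: 11.4
tool_pos: [0.4309, -0.1227, 0.0778]
ee_rot: [-3.137, -0.002, 1.486]
wrist_force: [-4.9, 3.3, -3.1]
width: 0.0233
finger_force: 30.0
```

Request:
{"name": "carry_out", "arguments": {
  "increments": [
    [255,[0,1,0],0],
    [255,[0,1,0],0],
    [255,[0,0,0],0]
  ]
}}

```text
time: 11.7
tool_pos: [0.4325, -0.1229, 0.0777]
ee_rot: [-3.136, -0.002, 1.486]
wrist_force: [-6.8, 3.4, -0.9]
width: 0.0232
finger_force: 30.0
```

```bash
python3 s.py
```

```text
t 11.7 along -0.41 lat -169.86 z 77.7 mm yaw 1.4860 F 7.03 tq [ 0.488  0.899 -0.17 ]
```

Request:
{"name": "carry_out", "arguments": {
  "increments": [
    [255,[0,0.7,0],0],
    [255,[0,0.7,0],0],
    [255,[0,0.6,0],0]
  ]
}}

```text
time: 12.0
tool_pos: [0.4343, -0.1232, 0.0777]
ee_rot: [-3.136, -0.002, 1.486]
wrist_force: [-7.5, 2.4, -0.9]
width: 0.0229
finger_force: 30.0
```

```bash
python3 s.py
```

```text
t 12.0 along 1.42 lat -169.99 z 77.7 mm yaw 1.4859 F 7.67 tq [ 0.456  1.008 -0.113]
```

Request:
{"name": "carry_out", "arguments": {
  "increments": [
    [255,[0,0.5,0],0],
    [255,[0,0.5,0],0]
  ]
}}

```text
time: 12.2
tool_pos: [0.4352, -0.1234, 0.0777]
ee_rot: [-3.136, -0.001, 1.486]
wrist_force: [-6.1, 2.4, -1.3]
width: 0.0231
finger_force: 30.0
```

```bash
python3 s.py
```

```text
t 12.2 along 2.40 lat -170.11 z 77.7 mm yaw 1.4858 F 6.26 tq [ 0.474  1.052 -0.198]
```

Request:
{"name": "carry_out", "arguments": {
  "increments": [
    [255,[0,0.4,0],0],
    [255,[0,0.4,0],0]
  ]
}}

```text
time: 12.4
tool_pos: [0.436, -0.1235, 0.0778]
ee_rot: [-3.136, -0.001, 1.486]
wrist_force: [-7.0, 2.4, 0.1]
width: 0.024
finger_force: 30.0
```

```bash
python3 s.py
```

```text
t 12.4 along 3.16 lat -170.19 z 77.8 mm yaw 1.4858 F 7.17 tq [ 0.317  1.066 -0.183]
```

Request:
{"name": "carry_out", "arguments": {
  "increments": [
    [255,[0,0.4,0],0],
    [255,[0,0,0],0]
  ]
}}

```text
time: 12.6
tool_pos: [0.4364, -0.1236, 0.0778]
ee_rot: [-3.136, -0.001, 1.486]
wrist_force: [-7.6, 2.9, -0.5]
width: 0.0229
finger_force: 30.0
```

```bash
python3 s.py
```

```text
t 12.6 along 3.56 lat -170.26 z 77.8 mm yaw 1.4858 F 7.82 tq [ 0.413  1.077 -0.222]
```

Request:
{"name": "carry_out", "arguments": {
  "increments": [
    [255,[0,0.4,0],0],
    [255,[0,0,0],0]
  ]
}}

```text
time: 12.8
tool_pos: [0.4367, -0.1237, 0.0778]
ee_rot: [-3.136, -0.001, 1.486]
wrist_force: [-6.8, 2.5, -1.1]
width: 0.0232
finger_force: 30.0
```

```bash
python3 s.py
```

```text
t 12.8 along 3.84 lat -170.29 z 77.8 mm yaw 1.4857 F 6.95 tq [ 0.373  1.095 -0.154]
```

Request:
{"name": "carry_out", "arguments": {
  "increments": [
    [255,[0,0.4,0],0],
    [255,[0,0,0],0]
  ]
}}

```text
time: 13.0
tool_pos: [0.4369, -0.1237, 0.0778]
ee_rot: [-3.135, -0.001, 1.486]
wrist_force: [-7.3, 1.7, -0.6]
width: 0.0233
finger_force: 30.0
```

```bash
python3 s.py
```

```text
t 13.0 along 4.11 lat -170.28 z 77.8 mm yaw 1.4858 F 7.39 tq [ 0.357  1.21  -0.21 ]
```

Request:
{"name": "carry_out", "arguments": {
  "increments": [
    [255,[0,-14,0],0],
    [255,[30,0,0],0],
    [255,[45,0,0],0],
    [255,[45,0,0],0],
    [255,[35,0,0],0],
    [255,[15,0,0],0],
    [255,[0,4,0],0],
    [255,[0,3,0],0]
  ]
}}

```text
time: 13.8
tool_pos: [0.4477, 0.0453, 0.0787]
ee_rot: [3.14, 0.001, 1.487]
wrist_force: [0.3, -0.9, -3.5]
width: 0.0235
finger_force: 30.0
```

```bash
python3 s.py
```

```text
t 13.8 along 0.46 lat -0.94 z 78.7 mm yaw 1.4871 F -0.37 tq [ 0.054 -0.116  0.025]
```

Request:
{"name": "carry_out", "arguments": {
  "increments": [
    [255,[0,1,0],0],
    [255,[0,1,0],0],
    [255,[0,1,0],0],
    [255,[0,1,0],0],
    [255,[0,1,0],0],
    [255,[0,1,0],0],
    [255,[0,1,0],0],
    [255,[0,1,0],0]
  ]
}}

```text
time: 14.6
tool_pos: [0.4527, 0.0452, 0.0779]
ee_rot: [-3.136, -0.0, 1.486]
wrist_force: [-7.1, 1.5, -1.6]
width: 0.0233
finger_force: 30.0
```

```bash
python3 s.py
```

```text
t 14.6 along 5.49 lat -0.59 z 77.9 mm yaw 1.4858 F 7.21 tq [ 0.231  1.141 -0.221]
```

Request:
{"name": "carry_out", "arguments": {
  "increments": [
    [255,[0,0.7,0],0],
    [255,[0,0.7,0],0],
    [255,[0,0.7,0],0],
    [255,[0,0.7,0],0],
    [255,[0,0.7,0],0],
    [255,[0,0,0],0]
  ]
}}

```text
time: 15.2
tool_pos: [0.4556, 0.0455, 0.0777]
ee_rot: [-3.135, -0.001, 1.486]
wrist_force: [-8.1, 2.4, -0.7]
width: 0.023
finger_force: 30.1
```

```bash
python3 s.py
```

```text
t 15.2 along 8.31 lat -0.14 z 77.7 mm yaw 1.4860 F 8.24 tq [ 0.298  1.257 -0.268]
```

Request:
{"name": "carry_out", "arguments": {
  "increments": [
    [255,[0,0.6,0],0],
    [255,[0,0,0],0]
  ]
}}

```text
time: 15.4
tool_pos: [0.4561, 0.0454, 0.0776]
ee_rot: [-3.135, -0.001, 1.486]
wrist_force: [-7.5, 2.6, -0.5]
width: 0.0235
finger_force: 30.1
```

```bash
python3 s.py
```

```text
t 15.4 along 8.84 lat -0.11 z 77.6 mm yaw 1.4860 F 7.65 tq [ 0.407  1.199 -0.267]
```

Still sliding freely. A little further.

Request:
{"name": "carry_out", "arguments": {
  "increments": [
    [255,[0,0.5,0],0],
    [255,[0,0.4,0],0],
    [255,[0,0,0],0]
  ]
}}

```text
time: 15.7
tool_pos: [0.4569, 0.0455, 0.0776]
ee_rot: [-3.134, -0.001, 1.486]
wrist_force: [-7.8, 1.9, -0.4]
width: 0.0234
finger_force: 30.1
```

```bash
python3 s.py
```

```text
t 15.7 along 9.66 lat -0.01 z 77.6 mm yaw 1.4860 F 7.91 tq [ 0.412  1.288 -0.279]
```

Request:
{"name": "carry_out", "arguments": {
  "increments": [
    [255,[0,-17,0],0],
    [255,[-30,0,0],0],
    [255,[-45,0,0],0],
    [255,[-45,0,0],0],
    [255,[-35,0,0],0],
    [255,[-15,0,0],0],
    [255,[0,2.5,0],0]
  ]
}}

```text
time: 16.4
tool_pos: [0.4313, -0.1261, 0.0788]
ee_rot: [3.14, 0.001, 1.482]
wrist_force: [0.4, -0.2, -2.9]
width: 0.0235
finger_force: 30.0
```

Request:
{"name": "carry_out", "arguments": {
  "increments": [
    [255,[0,1,0],0],
    [255,[0,1,0],0],
    [255,[0,1,0],0],
    [255,[0,1,0],0],
    [255,[0,1,0],0],
    [255,[0,1,0],0],
    [255,[0,1,0],0],
    [255,[0,1,0],0]
  ]
}}

```text
time: 17.2
tool_pos: [0.4368, -0.1231, 0.0777]
ee_rot: [-3.136, -0.002, 1.486]
wrist_force: [-6.3, 2.9, -0.1]
width: 0.0231
finger_force: 30.0
```

Request:
{"name": "carry_out", "arguments": {
  "increments": [
    [255,[0,0.7,0],0],
    [255,[0,0.7,0],0],
    [255,[0,0.7,0],0],
    [255,[0,0,0],0]
  ]
}}

```text
time: 17.6
tool_pos: [0.4389, -0.1235, 0.0777]
ee_rot: [-3.136, -0.002, 1.486]
wrist_force: [-6.1, 3.0, -0.5]
width: 0.0234
finger_force: 30.0
```

```bash
python3 s.py
```

```text
t 17.6 along 6.04 lat -169.95 z 77.7 mm yaw 1.4859 F 6.35 tq [ 0.444  0.998 -0.141]
```

Request:
{"name": "carry_out", "arguments": {
  "increments": [
    [255,[0,0.6,0],0],
    [255,[0,0.5,0],0],
    [255,[0,0,0],0]
  ]
}}

```text
time: 17.9
tool_pos: [0.4398, -0.1238, 0.0778]
ee_rot: [-3.136, -0.001, 1.486]
wrist_force: [-6.7, 2.4, -1.8]
width: 0.0233
finger_force: 30.0
```

```bash
python3 s.py
```

```text
t 17.9 along 7.03 lat -170.07 z 77.8 mm yaw 1.4859 F 6.88 tq [ 0.466  1.076 -0.183]
```

Request:
{"name": "carry_out", "arguments": {
  "increments": [
    [255,[0,-16,0],0],
    [255,[30,0,0],0],
    [255,[45,0,0],0],
    [255,[45,0,0],0],
    [255,[35,0,0],0],
    [255,[15,0,0],0],
    [255,[0,6,0],0],
    [255,[0,3.5,0],0]
  ]
}}

```text
time: 18.7
tool_pos: [0.4511, 0.0451, 0.0787]
ee_rot: [3.14, 0.001, 1.487]
wrist_force: [0.2, -0.1, -3.9]
width: 0.0229
finger_force: 30.0
```

```bash
python3 s.py
```

```text
t 18.7 along 3.88 lat -0.91 z 78.7 mm yaw 1.4871 F -0.24 tq [ 0.042 -0.093  0.015]
```

Request:
{"name": "carry_out", "arguments": {
  "increments": [
    [255,[0,1,0],0],
    [255,[0,1,0],0],
    [255,[0,1,0],0],
    [255,[0,1,0],0],
    [255,[0,1,0],0],
    [255,[0,1,0],0],
    [255,[0,1,0],0],
    [255,[0,1,0],0]
  ]
}}

```text
time: 19.5
tool_pos: [0.4561, 0.045, 0.0779]
ee_rot: [-3.137, -0.0, 1.486]
wrist_force: [-6.9, 1.9, 0.0]
width: 0.0229
finger_force: 30.0
```

Request:
{"name": "carry_out", "arguments": {
  "increments": [
    [255,[0,0.7,0],0],
    [255,[0,0.7,0],0],
    [255,[0,0.7,0],0],
    [255,[0,0.7,0],0],
    [255,[0,0.7,0],0],
    [255,[0,0,0],0]
  ]
}}

```text
time: 20.1
tool_pos: [0.4588, 0.0452, 0.0777]
ee_rot: [-3.135, -0.001, 1.486]
wrist_force: [-7.2, 2.7, -0.7]
width: 0.0233
finger_force: 30.1
```

```bash
python3 s.py
```

```text
t 20.1 along 11.54 lat -0.13 z 77.7 mm yaw 1.4860 F 7.41 tq [ 0.387  1.277 -0.227]
```

Request:
{"name": "carry_out", "arguments": {
  "increments": [
    [255,[0,0.6,0],0],
    [255,[0,0.6,0],0],
    [255,[0,0,0],0]
  ]
}}

```text
time: 20.4
tool_pos: [0.4599, 0.0452, 0.0776]
ee_rot: [-3.135, -0.001, 1.486]
wrist_force: [-7.5, 2.6, -0.9]
width: 0.0234
finger_force: 30.1
```

```bash
python3 s.py
```

```text
t 20.4 along 12.64 lat -0.04 z 77.6 mm yaw 1.4860 F 7.74 tq [ 0.366  1.215 -0.225]
```

Request:
{"name": "carry_out", "arguments": {
  "increments": [
    [255,[0,-17,0],0],
    [255,[-30,0,0],0],
    [255,[-45,0,0],0],
    [255,[-45,0,0],0],
    [255,[-35,0,0],0],
    [255,[-15,0,0],0],
    [255,[0,2.5,0],0]
  ]
}}

```text
time: 21.1
tool_pos: [0.4342, -0.1264, 0.0788]
ee_rot: [3.14, 0.002, 1.482]
wrist_force: [-0.3, 0.6, -3.4]
width: 0.0231
finger_force: 30.0
```

```bash
python3 s.py
```

```text
t 21.1 along 1.61 lat -173.14 z 78.8 mm yaw 1.4825 F 0.38 tq [ 0.073 -0.082 -0.012]
```

Request:
{"name": "carry_out", "arguments": {
  "increments": [
    [255,[0,1,0],0],
    [255,[0,1,0],0],
    [255,[0,1,0],0],
    [255,[0,1,0],0],
    [255,[0,1,0],0],
    [255,[0,1,0],0],
    [255,[0,1,0],0],
    [255,[0,1,0],0]
  ]
}}

```text
time: 21.9
tool_pos: [0.4397, -0.1234, 0.0777]
ee_rot: [-3.136, -0.002, 1.486]
wrist_force: [-6.0, 3.2, -1.3]
width: 0.0231
finger_force: 30.0
```

Request:
{"name": "carry_out", "arguments": {
  "increments": [
    [255,[0,0.7,0],0],
    [255,[0,0.7,0],0],
    [255,[0,0.7,0],0],
    [255,[0,0.6,0],0],
    [255,[0,0,0],0]
  ]
}}

```text
time: 22.4
tool_pos: [0.4423, -0.1239, 0.0778]
ee_rot: [-3.136, -0.001, 1.486]
wrist_force: [-6.1, 2.3, -1.1]
width: 0.0233
finger_force: 30.0
```

```bash
python3 s.py
```

```text
t 22.4 along 9.52 lat -170.05 z 77.8 mm yaw 1.4859 F 6.23 tq [ 0.546  1.03  -0.178]
```

Request:
{"name": "carry_out", "arguments": {
  "increments": [
    [255,[0,0.7,0],0],
    [255,[0,0,0],0]
  ]
}}

```text
time: 22.6
tool_pos: [0.4429, -0.124, 0.0778]
ee_rot: [-3.136, -0.001, 1.486]
wrist_force: [-7.3, 3.3, -0.1]
width: 0.0231
finger_force: 30.0
```

```bash
python3 s.py
```

```text
t 22.6 along 10.10 lat -170.11 z 77.8 mm yaw 1.4859 F 7.56 tq [ 0.463  1.072 -0.225]
```

Request:
{"name": "carry_out", "arguments": {
  "increments": [
    [255,[0,-16,0],0],
    [255,[30,0,0],0],
    [255,[45,0,0],0],
    [255,[45,0,0],0],
    [255,[35,0,0],0],
    [255,[15,0,0],0],
    [255,[0,6,0],0],
    [255,[0,3.5,0],0]
  ]
}}

```text
time: 23.4
tool_pos: [0.4542, 0.0448, 0.0787]
ee_rot: [3.14, 0.001, 1.487]
wrist_force: [0.2, -0.9, -2.9]
width: 0.0235
finger_force: 30.0
```

Request:
{"name": "carry_out", "arguments": {
  "increments": [
    [255,[0,1,0],0],
    [255,[0,1,0],0],
    [255,[0,1,0],0],
    [255,[0,1,0],0],
    [255,[0,1,0],0],
    [255,[0,1,0],0],
    [255,[0,1,0],0],
    [255,[0,1,0],0]
  ]
}}

```text
time: 24.2
tool_pos: [0.4591, 0.0447, 0.0779]
ee_rot: [-3.137, -0.0, 1.486]
wrist_force: [-7.9, 1.7, -0.3]
width: 0.0234
finger_force: 30.0
```

Request:
{"name": "carry_out", "arguments": {
  "increments": [
    [255,[0,0.7,0],0],
    [255,[0,0.7,0],0],
    [255,[0,0.7,0],0],
    [255,[0,0.7,0],0],
    [255,[0,0.7,0],0],
    [255,[0,0,0],0]
  ]
}}

```text
time: 24.8
tool_pos: [0.4618, 0.0449, 0.0777]
ee_rot: [-3.135, -0.001, 1.486]
wrist_force: [-6.8, 3.8, -0.8]
width: 0.0233
finger_force: 30.1
```

```bash
python3 s.py
```

```text
t 24.8 along 14.59 lat -0.14 z 77.7 mm yaw 1.4860 F 7.15 tq [ 0.356  1.215 -0.323]
```

Request:
{"name": "carry_out", "arguments": {
  "increments": [
    [255,[0,0.6,0],0],
    [255,[0,0.6,0],0],
    [255,[0,0,0],0]
  ]
}}

```text
time: 25.1
tool_pos: [0.4629, 0.0449, 0.0776]
ee_rot: [-3.135, -0.001, 1.486]
wrist_force: [-8.6, 2.9, -0.9]
width: 0.0231
finger_force: 30.1
```

Request:
{"name": "carry_out", "arguments": {
  "increments": [
    [255,[0,-17,0],0],
    [255,[-30,0,0],0],
    [255,[-45,0,0],0],
    [255,[-45,0,0],0],
    [255,[-35,0,0],0],
    [255,[-15,0,0],0],
    [255,[0,2.5,0],0]
  ]
}}

```text
time: 25.8
tool_pos: [0.4372, -0.1266, 0.0788]
ee_rot: [3.14, 0.002, 1.482]
wrist_force: [0.6, -0.0, -3.8]
width: 0.0229
finger_force: 30.0
```

Request:
{"name": "carry_out", "arguments": {
  "increments": [
    [255,[0,1,0],0],
    [255,[0,1,0],0],
    [255,[0,1,0],0],
    [255,[0,1,0],0],
    [255,[0,1,0],0],
    [255,[0,1,0],0],
    [255,[0,1,0],0],
    [255,[0,1,0],0]
  ]
}}

```text
time: 26.6
tool_pos: [0.4428, -0.1236, 0.0777]
ee_rot: [-3.136, -0.002, 1.486]
wrist_force: [-6.0, 3.9, -1.2]
width: 0.0234
finger_force: 30.0
```

Request:
{"name": "carry_out", "arguments": {
  "increments": [
    [255,[0,0.7,0],0],
    [255,[0,0.7,0],0],
    [255,[0,0.7,0],0],
    [255,[0,0.6,0],0],
    [255,[0,0,0],0]
  ]
}}

```text
time: 27.1
tool_pos: [0.4454, -0.1242, 0.0778]
ee_rot: [-3.136, -0.001, 1.486]
wrist_force: [-6.4, 2.6, -1.9]
width: 0.0234
finger_force: 30.0
```

```bash
python3 s.py
```

```text
t 27.1 along 12.65 lat -170.06 z 77.8 mm yaw 1.4859 F 6.58 tq [ 0.52   0.989 -0.205]
```

Steady rhythm. I'll finish this right tap, then one more full cycle.

Request:
{"name": "carry_out", "arguments": {
  "increments": [
    [255,[0,0.6,0],0],
    [255,[0,0,0],0]
  ]
}}

```text
time: 27.3
tool_pos: [0.4459, -0.1243, 0.0778]
ee_rot: [-3.136, -0.001, 1.486]
wrist_force: [-6.6, 2.7, -0.2]
width: 0.0234
finger_force: 30.0
```

Request:
{"name": "carry_out", "arguments": {
  "increments": [
    [255,[0,-16,0],0],
    [255,[30,0,0],0],
    [255,[45,0,0],0],
    [255,[45,0,0],0],
    [255,[35,0,0],0],
    [255,[15,0,0],0],
    [255,[0,6,0],0],
    [255,[0,3.5,0],0]
  ]
}}

```text
time: 28.1
tool_pos: [0.4572, 0.0445, 0.0787]
ee_rot: [3.14, 0.001, 1.487]
wrist_force: [-0.1, 0.1, -3.1]
width: 0.0237
finger_force: 30.0
```

Request:
{"name": "carry_out", "arguments": {
  "increments": [
    [255,[0,1,0],0],
    [255,[0,1,0],0],
    [255,[0,1,0],0],
    [255,[0,1,0],0],
    [255,[0,1,0],0],
    [255,[0,1,0],0],
    [255,[0,1,0],0],
    [255,[0,1,0],0]
  ]
}}

```text
time: 28.9
tool_pos: [0.4621, 0.0445, 0.0779]
ee_rot: [-3.137, -0.0, 1.486]
wrist_force: [-8.1, 0.7, -0.7]
width: 0.0233
finger_force: 30.0
```

Request:
{"name": "carry_out", "arguments": {
  "increments": [
    [255,[0,0.7,0],0],
    [255,[0,0.7,0],0],
    [255,[0,0.7,0],0],
    [255,[0,0.7,0],0],
    [255,[0,0.7,0],0],
    [255,[0,0,0],0]
  ]
}}

```text
time: 29.5
tool_pos: [0.4648, 0.0447, 0.0777]
ee_rot: [-3.135, -0.001, 1.486]
wrist_force: [-7.4, 2.4, -1.1]
width: 0.023
finger_force: 30.1
```

```bash
python3 s.py
```

```text
t 29.5 along 17.60 lat -0.14 z 77.7 mm yaw 1.4860 F 7.53 tq [ 0.332  1.207 -0.305]
```

Request:
{"name": "carry_out", "arguments": {
  "increments": [
    [255,[0,-16,0],0],
    [255,[-30,0,0],0],
    [255,[-45,0,0],0],
    [255,[-45,0,0],0],
    [255,[-35,0,0],0],
    [255,[-15,0,0],0],
    [255,[0,2.5,0],0]
  ]
}}

```text
time: 30.2
tool_pos: [0.4401, -0.1269, 0.0788]
ee_rot: [3.14, 0.002, 1.482]
wrist_force: [0.3, 0.8, -3.3]
width: 0.0235
finger_force: 30.0
```

Request:
{"name": "carry_out", "arguments": {
  "increments": [
    [255,[0,1,0],0],
    [255,[0,1,0],0],
    [255,[0,1,0],0],
    [255,[0,1,0],0],
    [255,[0,1,0],0],
    [255,[0,1,0],0],
    [255,[0,1,0],0],
    [255,[0,0.5,0],0]
  ]
}}

```text
time: 31.0
tool_pos: [0.4453, -0.124, 0.0777]
ee_rot: [-3.136, -0.002, 1.486]
wrist_force: [-7.0, 3.0, -1.2]
width: 0.0235
finger_force: 30.0
```

```bash
python3 s.py
```

```text
t 31.0 along 12.48 lat -169.81 z 77.7 mm yaw 1.4861 F 7.19 tq [ 0.55   0.915 -0.163]
```

Request:
{"name": "carry_out", "arguments": {
  "increments": [
    [255,[0,0.7,0],0],
    [255,[0,0.7,0],0],
    [255,[0,0.7,0],0],
    [255,[0,0,0],0]
  ]
}}

```text
time: 31.4
tool_pos: [0.4471, -0.1243, 0.0778]
ee_rot: [-3.136, -0.002, 1.486]
wrist_force: [-7.0, 2.5, -0.9]
width: 0.0235
finger_force: 30.0
```

```bash
python3 s.py
```

```text
t 31.4 along 14.34 lat -170.01 z 77.8 mm yaw 1.4858 F 7.23 tq [ 0.514  0.999 -0.18 ]
```

Request:
{"name": "carry_out", "arguments": {
  "increments": [
    [255,[0,-20,0],0],
    [255,[0,-30,-20],0],
    [255,[0,-25,-45],0],
    [255,[0,0,-45],0],
    [255,[0,0,-40],0],
    [255,[0,0,-20],0],
    [255,[0,0,0],0],
    [255,[0,0,0],0]
  ]
}}

```text
time: 32.2
tool_pos: [0.3754, -0.1191, 0.2466]
ee_rot: [3.141, 0.0, 1.486]
wrist_force: [-0.1, -0.6, -3.8]
width: 0.0234
finger_force: 30.0
```

```bash
python3 - <<'E'
from h import *
import pickle
o=robot.get_obs();c=robot.get_calibration("wrist");im=robot.snapshot("wrist");cv2.imwrite("pics/w4.png",im);pickle.dump((c,o),open("w4.pkl","wb"))
print(o['time'],o['tool_pos'],o['ee_rot'])
E
```

```text
32.2 [ 0.37539216 -0.11913458  0.24663996] [3.14111296e+00 4.15737413e-04 1.48597831e+00]
```

View pics/w4.png

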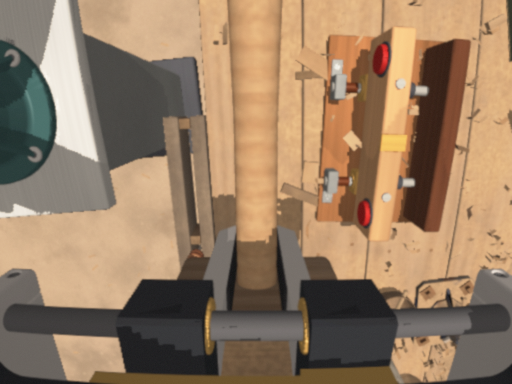

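The wrist view shows the bar clear of the mallet. Its top runs from (390–414, 29) to (370–392, 240). The red buttons are at (381,58) and (364,213), the jaw's right edge runs (468,40)–(440,230), and the base's front edge runs (330,35)–(318,220). Next I'll fit the edges and compare slopes.

```bash
cat > fit.py <<'E'
from h import *
import pickle,sys
def fit(c,im,u0,v0,u1,v1,z,name,w=7,sg=0):
    g=cv2.GaussianBlur(im,(3,3),0).astype(float).sum(2);P=[]
    for v in range(v0,v1):
        u=u0+(u1-u0)*(v-v0)/(v1-v0);a=int(u)-w;d=np.diff(g[v,a:a+2*w+1]);e=abs(d) if sg==0 else d*sg;j=np.argmax(e)
        if 0<j<len(d)-1 and e[j]>25:
            q=.5*(e[j-1]-e[j+1])/(e[j-1]-2*e[j]+e[j+1]+1e-9);P.append(onz(c,a+j+.5+q,v,z)[:2])
    P=np.array(P);m=np.ones(len(P),bool)
    for _ in range(8):
        k=np.polyfit(P[m,1],P[m,0],1);r=P[:,0]-np.polyval(k,P[:,1]);m=abs(r)<max(.0006,2*np.median(abs(r[m])))
    print(name,"slope %.4f x(-.08) %.4f n %d/%d rms %.2f mm"%(k[0],np.polyval(k,-.08),m.sum(),len(m),r[m].std()*1e3))
E
python3 - <<'E'
from fit import *
c,o=pickle.load(open("w4.pkl","rb"));im=cv2.imread("pics/w4.png")
fit(c,im,390,33,370,236,.1,"bar front top",6,1);fit(c,im,414,33,388,236,.1,"bar rear top",6,-1)
fit(c,im,468,45,440,225,.072,"jaw rear top",7);fit(c,im,330,40,318,218,.01,"base front",7)
c1=pickle.load(open("w1.pkl","rb"));i1=cv2.imread("pics/w1.png")
fit(c1,i1,253,33,246,240,.1,"0 bar front",6,1);fit(c1,i1,277,33,267,240,.1,"0 bar rear",6,-1);fit(c1,i1,364,45,346,225,.072,"0 jaw rear");fit(c1,i1,231,42,230,222,.01,"0 base front")
cr=cv2.resize(im[20:250,310:480],(590,598) if 0 else (442,598),interpolation=cv2.INTER_CUBIC);cv2.imwrite("pics/w4c.png",cr)
E
```

```text
bar front top slope 0.1005 x(-.08) 0.5101 n 177/203 rms 0.18 mm
bar rear top slope 0.1030 x(-.08) 0.5347 n 166/174 rms 0.20 mm
jaw rear top slope 0.1017 x(-.08) 0.6143 n 175/180 rms 0.11 mm
base front slope 0.0977 x(-.08) 0.4649 n 109/175 rms 0.29 mm
0 bar front slope 0.1045 x(-.08) 0.4964 n 173/200 rms 0.22 mm
0 bar rear slope 0.1042 x(-.08) 0.5203 n 135/178 rms 0.26 mm
0 jaw rear slope 0.1005 x(-.08) 0.6163 n 134/180 rms 0.17 mm
0 base front slope 0.0996 x(-.08) 0.4673 n 102/155 rms 0.22 mm
```

View pics/w4c.png

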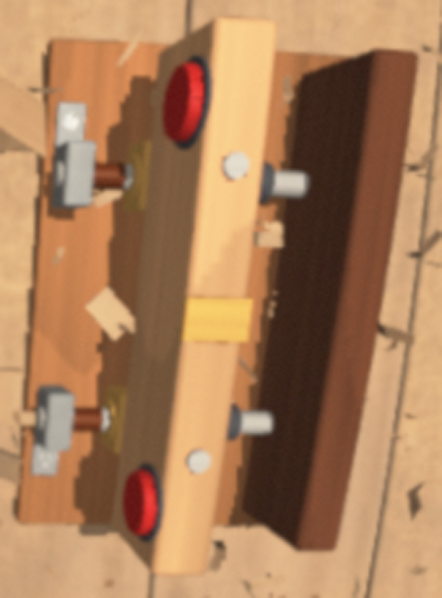

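The bar slope (0.102) matches the jaw and base slopes (0.098–0.102), so it is square to about 0.002 rad. It has moved about 16 mm, and the crop shows bare grey rod between the rust and both brass bearings. Now I'll put the mallet back where it was.

```bash
python3 plan.py .50 .28 .16 1.57 10
```

```text
[40.8, 9.1, 8.5] -0.48
[40.7, 9.4, 8.5] -0.48
[40.6, 9.8, 8.5] -0.48
[40.6, 10.1, 8.5] -0.48
[40.5, 10.5, 8.5] -0.48
[40.4, 10.8, 8.5] -0.48
[40.3, 11.1, 8.5] -0.48
[40.2, 11.5, 8.5] -0.48
[40.1, 11.8, 8.5] -0.48
[40.0, 12.2, 8.5] -0.48
```

Request:
{"name": "carry_out", "arguments": {
  "increments": [
    [255,[25,6,0],-0.5],
    [255,[41,9,0],-0.5],
    [255,[41,10,0],-0.5],
    [255,[41,10,0],-0.5],
    [255,[41,10,0],-0.5],
    [255,[41,11,0],-0.5],
    [255,[41,11,0],-0.5],
    [255,[41,11,0],-0.5]
  ]
}}

```text
time: 33.05
tool_pos: [0.469, 0.1901, 0.2441]
ee_rot: [-3.137, 0.002, 1.557]
wrist_force: [0.5, -0.0, -3.6]
width: 0.023
finger_force: 30.0
```

Request:
{"name": "carry_out", "arguments": {
  "increments": [
    [255,[41,12,20],-0.5],
    [255,[35,12,30],-0.3],
    [255,[17,4,40],0],
    [255,[0,0,40],0],
    [255,[0,0,40],0],
    [255,[0,0,25],0],
    [255,[0,0,10],0],
    [255,[0,0,0],0]
  ]
}}

```text
time: 33.85
tool_pos: [0.4962, 0.2802, 0.0386]
ee_rot: [-3.135, 0.003, 1.57]
wrist_force: [0.5, 0.4, -4.3]
width: 0.0231
finger_force: 30.0
```

Request:
{"name": "carry_out", "arguments": {
  "increments": [
    [255,[0,0,5],0],
    [255,[0,0,3],0],
    [255,[0,0,0],0]
  ]
}}

```text
time: 34.15
tool_pos: [0.499, 0.2814, 0.0352]
ee_rot: [3.14, -0.001, 1.57]
wrist_force: [0.9, 0.2, -3.9]
width: 0.0231
finger_force: 30.0
```

Request:
{"name": "carry_out", "arguments": {
  "increments": [
    [255,[0,0,3],0],
    [255,[0,0,2],0],
    [255,[0,0,0],0]
  ]
}}

```text
time: 34.45
tool_pos: [0.4986, 0.2813, 0.0293]
ee_rot: [3.141, -0.0, 1.57]
wrist_force: [-0.2, 0.1, -2.2]
width: 0.0234
finger_force: 30.0
```

Request:
{"name": "carry_out", "arguments": {
  "increments": [
    [255,[0,0,1],0],
    [255,[0,0,0],0]
  ]
}}

```text
time: 34.65
tool_pos: [0.4986, 0.2815, 0.0285]
ee_rot: [3.141, -0.001, 1.57]
wrist_force: [0.1, 1.0, -1.3]
width: 0.0232
finger_force: 30.0
```

Touching the bench: release and rise.

Request:
{"name": "carry_out", "arguments": {
  "increments": [
    [0,[0,0,0],0],
    [0,[0,0,0],0],
    [0,[0,0,0],0],
    [0,[0,0,0],0],
    [0,[0,0,0],0],
    [0,[0,0,0],0],
    [0,[0,0,0],0],
    [0,[0,0,0],0]
  ]
}}

```text
time: 35.45
tool_pos: [0.4984, 0.2812, 0.0281]
ee_rot: [3.142, 0.0, 1.57]
wrist_force: [-0.1, -0.4, -0.4]
width: 0.0839
finger_force: 0.0
```

Request:
{"name": "carry_out", "arguments": {
  "increments": [
    [0,[0,0,-10],0],
    [0,[0,0,-30],0],
    [0,[0,0,-40],0],
    [0,[0,0,-40],0],
    [0,[0,0,-40],0],
    [0,[0,0,-20],0],
    [0,[0,0,0],0],
    [0,[0,0,0],0]
  ]
}}

```text
time: 36.25
tool_pos: [0.4983, 0.2812, 0.2082]
ee_rot: [3.141, -0.0, 1.57]
wrist_force: [-0.6, 0.3, -0.5]
width: 0.0941
finger_force: 0.0
```

```bash
python3 - <<'E'
from h import *
im=robot.snapshot("wrist");cv2.imwrite("pics/w5.png",im)
E
```

```text
(no output)
```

View pics/w5.png

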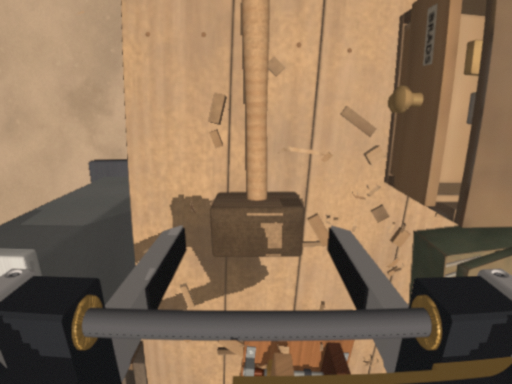

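The mallet lies flat and free (head at 210–304, 192–256), and the gripper is clear of it. Handing in.

```bash
python3 -c "
from bench import robot
print(robot.close_job())"
```

```text
the job is handed in; nothing more can be done
None
```

The job is handed in: the crosshead was walked about 16 mm clear of the rust with readings under 9 N and is square to within about 0.002 rad by camera, and the mallet lies flat on the bench, released.

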